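Catch the falling annealer lid and lower it shut

ROBOT

A 6-joint arm with a two-finger parallel gripper is mounted at the origin on the work surface. World frame = base frame: x ahead of the robot, y to its left, z up, the work surface at z = 0. Lengths are in m, angles in rad, forces in N, time in s.
With the tool pointing down it reaches from about 0.35 to 0.875 m from the base axis. Payload 15.5 kg.
Tool frame: the origin (TCP) lies where the fingers leave the gripper's body, on its centre line; the fingertips stand 73 mm ahead of it and the grasp point (between the pads) lies 54 mm ahead of it; y points along the fingers, z is the direction in which the jaws open and shut, and the axes are right-handed (so a half turn about y gives the same grasp; the last joint's range is limited). The gripper opens to 85 mm and grips with 20 to 120 N. Pads are 22 mm wide; open, the fingers measure 114 mm over their backs; the gripper's body (76 mm by 85 mm) begins 54 mm behind the grasp point. The pads swing forward as they close: fully open they stand 13 mm farther back than shut.
Start: joints at [-1.206, 0.494, 1.345, -0, 1.302, -0.096], TCP at [0.277, -0.56, 0.304] pointing down, gripper open.
Joint ranges: [-2.91, 2.91], [-0.82, 2.16], [0.22, 2.67], [-1.22, 4.37], [0.12, 2.79], [-3.08, 3.08]. Speed limits (rad/s): [1.89, 1.89, 2.57, 3.01, 3.01, 3.01].

INTERFACE

Orientations are given as a unit quaternion [w, x, y, z].
In Python, from cell import r gives the robot as it stands. The module is installed in compiled form; this text tells all that it offers.
- The arm moves only by the tool apply_moves, never from a script. Its argument "moves" is a list of rows, each a list of 2 entries, a list of its own where there are three numbers: the shift along the tool's x, y, z in cm, then the turn about the tool's y in degrees. A call has 1 to 8 rows; each row shifts and turns the commanded pose from where the row before left it, along the tool's axes as they then stand; what a row does not reach is not made up. A row lasts 1/8 s, in which the tool goes at most 62.5 mm and 10.7 degrees, less where a joint would pass 70% of its speed; a pose out of reach is approached as far as the arm can. A call with a gripper value outside its range is refused whole. "jaw" is the closure, from -1 (fully open) to 1 (shut), set as the call begins (left out, the last holds). The fingers move at their own pace and stop on an object; the grip force is fixed at half the most. Time passes only in rows, so rows that do not move let the fingers close. It gives the time, the measured TCP pose, the force and the opening at its end, in the units of the state.
- r.read_state(): the state, without advancing time (a new reading comes with each control period).
- r.snapshot(name): name is "side" or "top"; returns (picture, depth): 400x640x3 uint8, red, green, blue; 400x640 float32, m along the optical axis (not along the pixel's ray), 0 where there is no reading.
- r.camera_info(name): a dict with "camera_matrix" (3x3 intrinsics, pixels), "xyz" and "rotation" of the camera in the world. Camera axes: x right, y down, z forward; pixel columns grow to the right and rows downward; lengths in m; the calibration is good to about 2 mm. A picture is of the moment at which its call begins. camera_info takes no time and is no camera call.
- r.sign_off(): hands the job in, once; it reports no verdict.
The state is a dict: "time": time; "joints": joint angles; "qd": joint speeds; "tau": joint torques, N m; "tcp_pos": TCP position; "eef_rot": TCP orientation; "wrist_force": force on the tool from outside, world axes, zero at the start; "torque": the same for the moment, N m; "grip_width": finger opening in m.
Only numpy, scipy, OpenCV 4.12 (cv2) and the standard library are available. Lean on these libraries where they do the work, as an engineer would, in place of code of your own. Each camera call takes 0.05 s, during which the arm holds its last target. There are 200 camera calls.

TASK

The lid of the small bench annealer leans open past upright. With a fingertip tip it forward over the top so that it starts to fall by itself, catch it part-way down on the outside of a finger and bring it to a stop, then lower it on the finger gently until it is fully shut, without letting it drop. Only touch the lid, do not pinch it or force it, leave the things standing round the annealer where they are, and finish clear of everything.

Things in the scene. Friction and masses are not known exactly. Their poses are not given: they have to be found in the camera images.
- kiln: Bench annealer, a cold grey sheet-metal box fixed to the bench: 140 mm deep (its x), 220 mm wide (its y), rim 95 mm above the bench. Origin at the centre of its underside, on the bench. Its x axis points from front to back (hinge side), its y axis runs along the hinge, z up. Front wall at x = -70 mm.
- hinge (a point): Middle of the hinge line of the lid, on the back top edge of the box: at x = +70 mm, y = 0, z = 95 mm in the box's frame. The hinge line runs along the box's y axis. The inside face of the lid lies in a plane through this line.
- lip_edge (a point): Middle of the lid's free edge, on the under face of its lip, 180 mm from the hinge line; moves with the lid. Lid: steel plate 140 mm from hinge to front, 220 wide, 16 thick, 0.4 kg. Its dark lip, 100 mm wide, 6 mm thick, under face level with the plate's, stands out a further 40 mm in the middle; shut, it overhangs the front wall by 40 mm, 95 mm above the bench, nothing below it.
- lid (a joint): Lid angle (rad): 0 shut, 1.57 upright, 1.88 back against its stop, where it starts or slowly sinks to. Damped hinge: left below about 1.5 it falls by itself, slowly at first (4 to 6 s from 1.4 to 0.75, 2 s more to shut), landing with a bang at 0.35 to 0.6 rad/s. Gentle: below 0.25 rad/s (45 mm/s at the lip) over the last 0.15 rad (27 mm). Moving it takes 2 to 5 N at the lip.
- jar: Closed glass jar with a steel cap, 56 mm across, 85 mm high, loose, a bystander. Origin at the centre of its underside.
- tool_rest: Steel and copper tool rest, foot 60 x 50 mm, 98 mm high, loose, a bystander. Origin at the centre of its underside.
- mould: Dark square marble mould with two round hollows, 70 x 70 x 30 mm, loose, a bystander. Origin at the centre of its underside.

How it is judged:
On the way, in this order (a step that is already met when the one before it is completed fails the run):
1. the lid has been tipped past upright and falls by itself, touched by nothing (value of joint lid between 0.4 and 1.52 rad and velocity of joint lid below -0.03 rad/s and contact force between each of the fingers, the arm and lid below 0.05 N), for 0.2 s.
2. the lid has been caught on the fingers and stopped while still open by more than 0.3 rad (contact force between the fingers and lid above 0.3 N and value of joint lid between 0.3 and 1.45 rad and velocity of joint lid between -0.12 and 0.12 rad/s), for 0.2 s.
3. the lid is fully shut (value of joint lid below 0.03 rad and velocity of joint lid above -0.05 rad/s), for 0.2 s.
At the end, for the whole second after the job is handed in: The lid is fully shut (within 0.03 rad, 5 mm at the lip) and at rest; jar, tool rest and mould stand upright within 20 mm of where they began (all of step 3 and velocity of joint lid below 0.05 rad/s and distance of each of jar, tool_rest, mould from where it was at the start of the episode below 0.02 m and angle between each of jar, tool_rest, mould's own z axis and vertical below 0.15 rad and linear speed of each of jar, tool_rest, mould below 0.03 m/s); the robot touches nothing.
It fails at once if the lid came down with a bang: faster than 0.25 rad/s (45 mm/s at the lip) between 0.15 and 0.02 rad from shut (value of joint lid between 0.02 and 0.15 rad and velocity of joint lid below -0.25 rad/s).
It fails at once if the lid was pinched or forced (more than 25 N between fingers and lid) (contact force between the fingers and lid above 25 N).
It fails at once if a bystander was moved, lifted or knocked over (distance of any of jar, tool_rest, mould from where it was at the start of the episode above 0.03 m or angle between any of jar, tool_rest, mould's own z axis and vertical above 0.3 rad).
It also fails if it takes over 64 s, if anything falls off the work surface, if the arm or the gripper's body presses on something with over 40 N, if the wrist force passes 120 N, or if a joint passes its speed limit or range.

## Working session

There is one attempt and no reset: what is moved stays moved. The work goes in short steps, Python scripts to look and compute and a tool call to move; the robot and the scene stay as the last step left them, time stands still between calls to the robot, and variables do not carry over. Pictures are saved under pics/ and viewed, about 8 in all and at most 12, crops included, and the job is handed in when it is done.

Besides the shell and the picture viewer there is one more tool, called after ">>>" by a JSON object that holds its "name" and its "arguments". apply_moves: Moves the arm, as the interface text tells. Its arguments: {"type":"object","properties":{"moves":{"type":"array"},"jaw":{"type":"number"}},"required":["moves"]}

```bash
mkdir -p pics; ls
python3 - <<'E'
from cell import r
import cv2,numpy as np
s=r.read_state();print({k:np.round(v,3).tolist() for k,v in s.items()})
for n in("side","top"):
    p,d=r.snapshot(n);c=r.camera_info(n);print(n,{k:np.round(v,4).tolist() for k,v in c.items()})
    cv2.imwrite(f"pics/{n}0.png",p[:,:,::-1]);np.savez(f"{n}0.npz",p=p,d=d,**{k:np.array(v) for k,v in c.items()})
a=cv2.imread("pics/side0.png");b=cv2.imread("pics/top0.png")
E
```

```text
pics
{'time': 0.0, 'joints': [-1.207, 0.494, 1.346, -0.0, 1.303, -0.096], 'qd': [-0.001, -0.001, 0.002, 0.001, -0.001, 0.001], 'tau': [0.001, -88.217, -38.387, 0.0, 0.01, -0.0], 'tcp_pos': [0.277, -0.56, 0.303], 'eef_rot': [0.161, -0.161, 0.689, -0.688], 'wrist_force': [-0.667, -0.503, -0.255], 'torque': [0.009, 0.062, -0.058], 'grip_width': 0.086}
side {'camera_matrix': [[404.0017, 0.0, 314.7219], [0.0, 404.0017, 201.3112], [0.0, 0.0, 1.0]], 'xyz': [0.7278, 0.6515, 0.548], 'rotation': [-0.0326, 0.0861, 0.8805, -0.465]}
top {'camera_matrix': [[434.602, 0.0, 324.7799], [0.0, 434.602, 198.0065], [0.0, 0.0, 1.0]], 'xyz': [0.5484, -0.0028, 0.9426], 'rotation': [0.0282, -0.6985, 0.7146, -0.0263]}
```

View pics/side0.png

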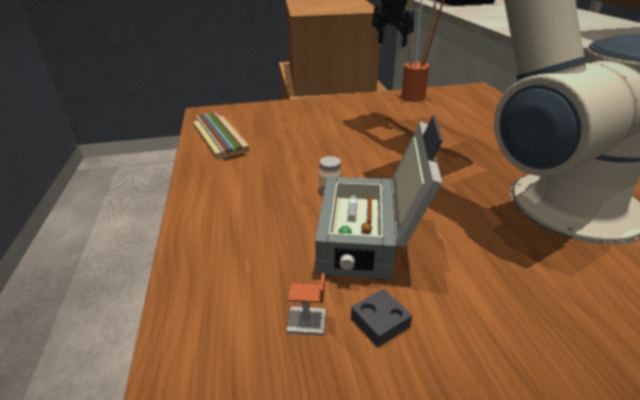

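View pics/top0.png

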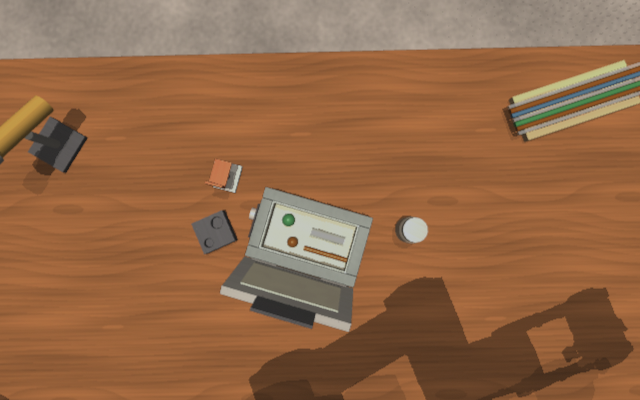

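The side view shows the box at about (357,230), with the lid leaning right towards the robot and its lip at (432,138). The tool rest is at (306,305), the mould at (381,316) and the jar at (330,170). In the top view the box centre is near (312,235), the lid and lip are below it at (285,310), the jar is at (413,230), the rest at (225,175) and the mould at (214,231). Next I'll measure these with depth.

```bash
cat > h.py <<'E'
import numpy as np,cv2
from scipy.spatial.transform import Rotation as R
def rot(q):
    q=np.array(q); return R.from_quat([q[1],q[2],q[3],q[0]]).as_matrix() if q.size==4 else q
def cloud(d,K,xyz,q):
    v,u=np.mgrid[:400,:640]; P=np.stack([(u-K[0,2])/K[0,0]*d,(v-K[1,2])/K[1,1]*d,d],-1)
    return P@rot(q).T+np.array(xyz)
def load(n):
    z=np.load(n+".npz"); return z['p'],cloud(z['d'],z['camera_matrix'],z['xyz'],z['rotation']),z['d']
E
python3 - <<'E'
from h import *
p,W,d=load("top0")
ok=d>0
for (u,v) in [(413,230),(220,173),(235,180),(214,231),(270,192),(370,217),(254,215),(285,310),(310,340),(600,100)]: print((u,v),W[v,u].round(3))
z=W[:,:,2]
sub=np.zeros_like(ok);sub[180:335,215:375]=1
rim=ok&sub&(abs(z-.095)<.006)
rr=cv2.morphologyEx(rim.astype(np.uint8),cv2.MORPH_OPEN,np.ones((3,3)))
pts=W[rr>0][:,:2].astype(np.float32); print("rim",len(pts),cv2.minAreaRect(pts),cv2.boxPoints(cv2.minAreaRect(pts)).round(3).tolist())
for nm,lo,hi,b in [("jar",.07,.1,(200,260,385,440)),("rest",.07,.12,(150,200,200,250)),("restfoot",.004,.03,(150,200,200,250)),("mould",.02,.04,(205,260,185,245))]:
    s=np.zeros_like(ok);s[b[0]:b[1],b[2]:b[3]]=1
    q=W[ok&s&(z>lo)&(z<hi)];print(nm,len(q),cv2.minAreaRect(q[:,:2].astype(np.float32)),q[:,2].max())
for n in("top0","side0"):
    p,W,d=load(n);g=p.astype(int);c=W[(d>0)&(W[:,:,2]>.13)&(abs(W[:,:,0]-.4)<.15)&(abs(W[:,:,1]-.04)<.15)]
    print(n,len(c),c.min(0).round(3),c.max(0).round(3))
    np.save(n+"lid.npy",c)
    s=(d>0)&(W[:,:,2]>.13)&(abs(W[:,:,0]-.4)<.15)&(abs(W[:,:,1]-.04)<.15)
    t=c[c[:,2]>.255]; print("lip",len(t),t.min(0).round(3),t.max(0).round(3),t.mean(0).round(3))
E
```

```text
(413, 230) [ 0.548 -0.173  0.085]
(220, 173) [0.671 0.209 0.075]
(235, 180) [0.664 0.192 0.009]
(214, 231) [0.555 0.232 0.033]
(270, 192) [0.628 0.105 0.097]
(370, 217) [ 0.578 -0.098  0.001]
(254, 215) [0.584 0.14  0.083]
(285, 310) [0.426 0.066 0.242]
(310, 340) [ 0.319  0.037 -0.001]
(600, 100) [ 0.815 -0.592  0.033]
rim 4185 ((0.5513213872909546, 0.07465183734893799), (0.3083033561706543, 0.14222775399684906), 72.54903411865234) [[0.43700000643730164, -0.050999999046325684], [0.5730000138282776, -0.09399999678134918], [0.6650000214576721, 0.20000000298023224], [0.5299999713897705, 0.24300000071525574]]
jar 523 ((0.5475521683692932, -0.17667075991630554), (0.04963984340429306, 0.04740379378199577), 87.83006286621094) 0.09088006720159936
rest 478 ((0.6694832444190979, 0.2103329300880432), (0.03515424206852913, 0.055132512003183365), 74.35810852050781) 0.10186585712687468
restfoot 332 ((0.6795583367347717, 0.21447832882404327), (0.10492849349975586, 0.09437079727649689), 88.68988800048828) 0.023202919556820745
mould 1041 ((0.5524877905845642, 0.23574191331863403), (0.07014136016368866, 0.07052350789308548), 22.869552612304688) 0.036028679244679784
top0 5229 [ 0.387 -0.047  0.13 ] [0.494 0.173 0.27 ]
lip 468 [0.401 0.022 0.255] [0.439 0.117 0.27 ] [0.42  0.069 0.263]
side0 10249 [ 0.25  -0.046  0.13 ] [0.495 0.175 0.442]
lip 5266 [ 0.25  -0.042  0.255] [0.439 0.142 0.442] [0.27  0.055 0.335]
```

>>> {"name": "apply_moves", "arguments": {"moves": [[[0,-3,0],-9.26],[[0,-3,0],-9.26],[[0,-1,0],-9.26],[[0,0,0],-9.26],[[0,0,0],-9.26]], "jaw": 1}}

```text
time: 0.72
tcp_pos: [0.2773, -0.56, 0.3737]
eef_rot: [0.42, -0.42, 0.569, -0.568]
wrist_force: [0.1, 0.6, -1.0]
grip_width: -0.0002
```

```bash
cat >> h.py <<'E'
def rim():
    p,W,d=load("top0");z=W[:,:,2];ok=(d>0)&(abs(z-.0955)<.006)
    ok[:180]=0;ok[335:]=0;ok[:,:240]=0;ok[:,380:]=0
    m=cv2.morphologyEx(ok.astype(np.uint8),cv2.MORPH_OPEN,np.ones((5,5)))
    n,l,s,_=cv2.connectedComponentsWithStats(m);k=1+np.argmax(s[1:,4])
    return cv2.minAreaRect(W[l==k][:,:2].astype(np.float32)),s[k]
def kf(p,H,a):  # world point -> F (forward from hinge), S (tool x), z
    f=np.array([np.cos(a),np.sin(a)]);e=np.array([f[1],-f[0]]);q=np.asarray(p)[...,:2]-H
    return np.stack([q@f,q@e,np.asarray(p)[...,2]],-1)
E
python3 - <<'E'
from h import *;from cell import r
b,s=rim();print(b,s,cv2.boxPoints(b).round(4).tolist())
H=np.array([.472,.053])
for deg in (-17.4,-16.5):
    a=np.deg2rad(deg);s=r.read_state();print(s['time'],kf(s['tcp_pos'],H,a),s['grip_width'])
M=rot(s['eef_rot']);print(M.round(3))
c=np.load("top0lid.npy");k=kf(c,H,np.deg2rad(-17.4));print(np.percentile(k,[1,50,99],axis=0).round(3))
t=k[k[:,2]>.24];print("lip",np.percentile(t,[1,50,99],axis=0).round(3))
E
```

```text
((0.5381417870521545, 0.032724469900131226), (0.22011056542396545, 0.142226442694664), 72.54903411865234) [ 246  188  126   99 4111] [[0.4372999966144562, -0.05090000107884407], [0.5730000138282776, -0.09359999746084213], [0.6389999985694885, 0.11640000343322754], [0.5033000111579895, 0.1589999943971634]]
0.725 [-0.00248401  0.64313948  0.37372326] -0.00018122806635434942
0.725 [-0.0125857   0.64302112  0.37372326] -0.00018122806635434942
[[-0.293 -0.     0.956]
 [-0.956  0.    -0.293]
 [-0.    -1.    -0.   ]]
[[-0.058 -0.107  0.132]
 [-0.034  0.     0.206]
 [-0.008  0.106  0.267]]
lip [[-0.06  -0.049  0.24 ]
 [-0.052 -0.001  0.259]
 [-0.046  0.049  0.268]]
```

>>> {"name": "apply_moves", "arguments": {"moves": [[[-5,0,-1],0],[[-5,0,-1],0],[[-5,0,-1],0],[[-5,0,-1],0],[[-5,0,-1],0],[[-5,0,-1],0],[[-5,0,-1],0],[[-5,0,-1],0]]}}

```text
time: 1.72
tcp_pos: [0.32, -0.1528, 0.3738]
eef_rot: [0.419, -0.419, 0.57, -0.57]
wrist_force: [0.7, 0.4, 0.7]
grip_width: -0.0001
```

>>> {"name": "apply_moves", "arguments": {"moves": [[[-5,0,-1],0],[[-5,0,-1],0],[[-5,0,-1],0],[[-5,0,0],0],[[-4,0,0],0],[[0,0,0],0]]}}

```text
time: 2.48
tcp_pos: [0.3635, 0.0856, 0.3737]
eef_rot: [0.42, -0.42, 0.569, -0.569]
wrist_force: [-0.2, -0.4, 0.0]
grip_width: 0.0
```

```bash
cat >> h.py <<'E'
H=np.array([.4714,.0537]);A=np.deg2rad(-17.3)
def st(r):
    s=r.read_state();f=np.array([np.cos(A),np.sin(A)]);w=s['wrist_force']
    print("t %.2f FSz"%s['time'],kf(s['tcp_pos'],H,A).round(4),"force F %.1f z %.1f"%(w[:2]@f,w[2]),"tau",np.round(s['torque'],2),np.round(s['joints'],2))
def lidang(r,name):
    p,d=r.snapshot(name);c=r.camera_info(name);W=kf(cloud(d,np.array(c['camera_matrix']),c['xyz'],c['rotation']),H,A);return p,d,W
E
python3 - <<'E'
from h import *;from cell import r
st(r)
E
```

```text
t 2.48 FSz [-0.1125  0.0016  0.3737] force F -0.1 z 0.0 tau [0.   0.08 0.08] [0.07 0.05 1.79 0.   1.3  0.37]
```

>>> {"name": "apply_moves", "arguments": {"moves": [[[0,2,0],0],[[0,2,0],0],[[0,1.8,0],0],[[0,0,0.8],0],[[0,0,0.8],0],[[0,0,0.8],0],[[0,0,0.5],0],[[0,0,0],0]]}}

```text
time: 3.48
tcp_pos: [0.3913, 0.0748, 0.316]
eef_rot: [-0.419, 0.419, -0.57, 0.57]
wrist_force: [-0.2, 0.2, -0.8]
grip_width: 0.0
```

Run:
```python
from h import *;from cell import r
st(r)
p,d,W=lidang(r,"side");cv2.imwrite("pics/side1.png",cv2.resize(p[80:280,300:560,::-1],None,fx=3,fy=3))
```

```text
t 3.48 FSz [-0.0827  0.0037  0.316 ] force F -0.3 z -0.8 tau [-0.03 -0.03 -0.06] [ 0.04  0.16  1.84 -0.    1.14  0.34]
```

View pics/side1.png

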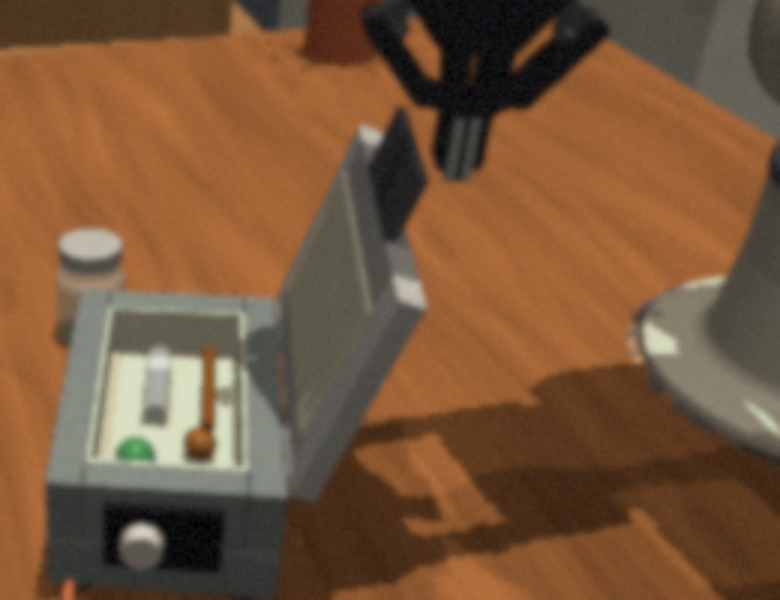

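The finger hangs about 15 mm behind the lip (lip at (400,175), tip at (458,175)), and its straight part is short, with the knuckles spreading out above it. Now I'll push.

>>> {"name": "apply_moves", "arguments": {"moves": [[[0,-0.1,0.7],0],[[0,-0.1,0.7],0],[[0,-0.1,0.7],0],[[0,-0.1,0.7],0],[[0,-0.1,0.7],0],[[0,-0.1,0.7],0]]}}

```text
time: 4.28
tcp_pos: [0.4315, 0.0622, 0.3219]
eef_rot: [-0.419, 0.419, -0.57, 0.57]
wrist_force: [-2.1, 1.1, 1.8]
grip_width: 0.0002
```

```bash
cat >> h.py <<'E'
def ang(r):
    p,d,W=lidang(r,"top")
    g=p.astype(int)
    m=(d>0)&(abs(W[:,:,1])>.055)&(abs(W[:,:,1])<.105)&(W[:,:,2]>.12)&(W[:,:,0]>-.12)&(W[:,:,0]<.18)
    q=W[m];v,u=np.nonzero(m)
    rad=np.hypot(q[:,0],q[:,2]-.095);th=np.arctan2(q[:,2]-.095,q[:,0])
    k=(rad>.08)&(rad<.15);print("lid pts",k.sum(),"ang pct 5/50/95",np.percentile(th[k],[5,50,95]).round(3) if k.sum() else None,"zmax",np.percentile(q[:,2],99).round(3) if len(q) else None)
E
python3 - <<'E'
from h import *;from cell import r
st(r);ang(r)
E
```

```text
t 4.28 FSz [-0.0406  0.0037  0.3219] force F -2.3 z 1.8 tau [ 0.08  0.2  -0.  ] [ 0.01  0.21  1.76 -0.    1.18  0.31]
lid pts 1123 ang pct 5/50/95 [1.648 1.687 1.78 ] zmax 0.641
```

>>> {"name": "apply_moves", "arguments": {"moves": [[[0,0,0.7],0],[[0,0,0.7],0],[[0,0,0.7],0],[[0,0,0.7],0],[[0,0,0.7],0],[[0,0,0.7],0],[[0,0,0.3],0]]}}

```text
time: 5.2
tcp_pos: [0.4745, 0.0488, 0.3218]
eef_rot: [-0.419, 0.419, -0.57, 0.57]
wrist_force: [-0.7, 0.5, -0.1]
grip_width: 0.0
```

Run:
```python
from h import *;from cell import r
st(r);ang(r)
```

```text
t 5.20 FSz [0.0044 0.0037 0.3218] force F -0.8 z -0.1 tau [0.03 0.16 0.03] [-0.02  0.27  1.67 -0.    1.2   0.28]
lid pts 223 ang pct 5/50/95 [1.407 1.458 1.518] zmax 0.641
```

>>> {"name": "apply_moves", "arguments": {"moves": [[[0,-1,-0.8],0],[[0,-2,-0.2],0],[[0,-2.5,0],0]]}}

```text
time: 5.62
tcp_pos: [0.4635, 0.0522, 0.378]
eef_rot: [0.419, -0.419, 0.57, -0.57]
wrist_force: [-0.3, -0.0, -0.2]
grip_width: 0.0003
```

Run:
```python
from h import *;from cell import r
st(r);ang(r)
```

```text
t 5.62 FSz [-0.0071  0.0037  0.378 ] force F -0.2 z -0.2 tau [-0.04 -0.    0.02] [-0.02  0.19  1.6   0.    1.34  0.29]
lid pts 385 ang pct 5/50/95 [1.419 1.474 1.544] zmax 0.698
```

>>> {"name": "apply_moves", "arguments": {"moves": [[[0,0,3.5],0],[[0,0,4.5],0],[[0,0,4.5],0],[[0,0,3.5],0]]}}

```text
time: 6.18
tcp_pos: [0.6182, 0.0039, 0.3775]
eef_rot: [-0.419, 0.419, -0.57, 0.57]
wrist_force: [-0.5, 0.4, -0.0]
grip_width: 0.0001
```

Run:
```python
from h import *;from cell import r
st(r)
for n in("top","side"):
    p,d,W=lidang(r,n);print(n,r.read_state()['time'])
    for lo,hi in((-.105,-.06),(.06,.105)):
        m=(d>0)&(W[:,:,1]>lo)&(W[:,:,1]<hi)&(W[:,:,2]>.10)&(W[:,:,2]<.26)&(W[:,:,0]>-.12)&(W[:,:,0]<.15)
        q=W[m];t=q[q[:,2]>(q[:,2].max()-.02)];print(len(q),"zmax %.3f"%q[:,2].max(),"F of top",np.percentile(t[:,0],[5,50,95]).round(3))
```

```text
t 6.17 FSz [0.1549 0.0039 0.3775] force F -0.6 z -0.0 tau [ 0.01 -0.02  0.06] [-0.09  0.43  1.26 -0.    1.46  0.21]
top 6.225
343 zmax 0.239 F of top [0.006 0.014 0.021]
352 zmax 0.238 F of top [0.006 0.013 0.02 ]
side 6.275
235 zmax 0.236 F of top [0.008 0.016 0.023]
55 zmax 0.235 F of top [0.008 0.012 0.017]
```

>>> {"name": "apply_moves", "arguments": {"moves": [[[0,3,-0.3],0],[[0,4,-0.5],0],[[0,3.4,0],0],[[0,0,0],0]]}}

```text
time: 6.78
tcp_pos: [0.6079, 0.0071, 0.2716]
eef_rot: [0.418, -0.42, 0.571, -0.569]
wrist_force: [-0.1, -0.3, 0.3]
grip_width: -0.0001
```

```bash
cat >> h.py <<'E'
def top(r):
    p,d,W=lidang(r,"top");o=[]
    for lo,hi in((-.105,-.06),(.06,.105)):
        m=(d>0)&(W[:,:,1]>lo)&(W[:,:,1]<hi)&(W[:,:,2]>.10)&(W[:,:,2]<.26)&(W[:,:,0]>-.12)&(W[:,:,0]<.16)
        q=W[m]
        if len(q):
            t=q[q[:,2]>(q[:,2].max()-.02)];o+=[round(float(q[:,2].max()),3),np.percentile(t[:,0],[5,50,95]).round(3).tolist()]
    print("lid top z,F:",o);return p,d,W
E
python3 - <<'E'
from h import *;from cell import r
st(r);top(r)
E
```

```text
t 6.78 FSz [0.1442 0.004  0.2716] force F -0.1 z 0.3 tau [0.01 0.07 0.03] [-0.09  0.5   1.43  0.    1.22  0.22]
lid top z,F: [0.238, [0.007, 0.015, 0.022], 0.238, [0.007, 0.014, 0.022]]
```

>>> {"name": "apply_moves", "arguments": {"moves": [[[0,0,0],0],[[0,0,0],0],[[0,0,0],0],[[0,0,0],0],[[0,0,0],0],[[0,0,0],0],[[0,0,0],0],[[0,0,0],0]]}}

```text
time: 7.82
tcp_pos: [0.6095, 0.0066, 0.2729]
eef_rot: [0.419, -0.419, 0.57, -0.57]
wrist_force: [0.4, 0.6, -0.0]
grip_width: -0.0001
```

Run:
```python
from h import *;from cell import r
st(r);p,d,W=top(r)
```

```text
t 7.83 FSz [0.1459 0.0039 0.2729] force F 0.2 z -0.0 tau [ 0.03 -0.03  0.02] [-0.09  0.5   1.42  0.    1.22  0.22]
lid top z,F: [0.237, [0.009, 0.018, 0.025], 0.238, [0.009, 0.017, 0.024]]
```

>>> {"name": "apply_moves", "arguments": {"moves": [[[0,0,0],0],[[0,0,0],0],[[0,0,0],0],[[0,0,0],0],[[0,0,0],0],[[0,0,0],0],[[0,0,0],0],[[0,0,0],0]]}}

```text
time: 8.88
tcp_pos: [0.6096, 0.0066, 0.2729]
eef_rot: [-0.419, 0.419, -0.57, 0.57]
wrist_force: [-0.3, 0.4, -0.1]
grip_width: 0.0
```

>>> {"name": "apply_moves", "arguments": {"moves": [[[0,0,0],0],[[0,0,0],0],[[0,0,0],0],[[0,0,0],0],[[0,0,0],0],[[0,0,0],0],[[0,0,0],0],[[0,0,0],0]]}}

```text
time: 9.88
tcp_pos: [0.6095, 0.0066, 0.2729]
eef_rot: [-0.419, 0.419, -0.57, 0.57]
wrist_force: [0.7, 0.2, -0.2]
grip_width: -0.0001
```

Run:
```python
from h import *;from cell import r
st(r);p,d,W=top(r)
```

```text
t 9.88 FSz [0.1459 0.0039 0.2729] force F 0.6 z -0.2 tau [0.   0.03 0.01] [-0.09  0.5   1.42 -0.    1.22  0.22]
lid top z,F: [0.235, [0.018, 0.028, 0.036], 0.236, [0.018, 0.027, 0.035]]
```

>>> {"name": "apply_moves", "arguments": {"moves": [[[0,0,0],0],[[0,0,0],0],[[0,0,0],0],[[0,0,0],0],[[0,0,0],0],[[0,0,0],0],[[0,0,0],0],[[0,0,0],0]]}}

```text
time: 10.92
tcp_pos: [0.6095, 0.0066, 0.2729]
eef_rot: [-0.419, 0.419, -0.57, 0.57]
wrist_force: [-0.7, 0.7, 0.0]
grip_width: -0.0001
```

>>> {"name": "apply_moves", "arguments": {"moves": [[[0,0,0],0],[[0,0,0],0],[[0,0,0],0],[[0,0,0],0],[[0,0,0],0],[[0,0,0],0],[[0,0,0],0],[[0,0,0],0]]}}

```text
time: 11.92
tcp_pos: [0.6095, 0.0066, 0.2729]
eef_rot: [0.419, -0.419, 0.57, -0.57]
wrist_force: [-0.5, 0.0, 0.7]
grip_width: 0.0001
```

Run:
```python
from h import *;from cell import r
st(r);p,d,W=top(r)
```

```text
t 11.93 FSz [0.1459 0.0039 0.2729] force F -0.5 z 0.7 tau [-0.02  0.    0.04] [-0.09  0.5   1.42  0.    1.22  0.22]
lid top z,F: [0.227, [0.045, 0.056, 0.066], 0.228, [0.045, 0.056, 0.066]]
```

>>> {"name": "apply_moves", "arguments": {"moves": [[[0,0,0],0],[[0,0,0],0],[[0,0,0],0],[[0,0,0],0],[[0,0,0],0],[[0,0,0],0],[[0,0,0],0],[[0,0,0],0]]}}

```text
time: 12.98
tcp_pos: [0.6095, 0.0066, 0.2729]
eef_rot: [0.419, -0.419, 0.57, -0.57]
wrist_force: [-0.0, 0.9, -0.4]
grip_width: -0.0005
```

>>> {"name": "apply_moves", "arguments": {"moves": [[[0,0,0],0],[[0,0,0],0],[[0,0,0],0],[[0,0,0],0],[[0,0,0],0],[[0,0,0],0]]}}

```text
time: 13.72
tcp_pos: [0.6096, 0.0066, 0.2729]
eef_rot: [-0.419, 0.419, -0.57, 0.57]
wrist_force: [1.8, 0.1, -0.3]
grip_width: -0.0003
```

Run:
```python
from h import *;from cell import r
st(r);p,d,W=top(r)
p,d,W=lidang(r,"side");cv2.imwrite("pics/side2.png",cv2.resize(p[80:280,250:510,::-1],None,fx=3,fy=3))
```

```text
t 13.72 FSz [0.1459 0.0039 0.2729] force F 1.7 z -0.3 tau [-0.05 -0.19  0.03] [-0.09  0.5   1.42 -0.    1.22  0.22]
lid top z,F: [0.199, [0.069, 0.077, 0.085], 0.205, [0.074, 0.087, 0.1]]
```

View pics/side2.png

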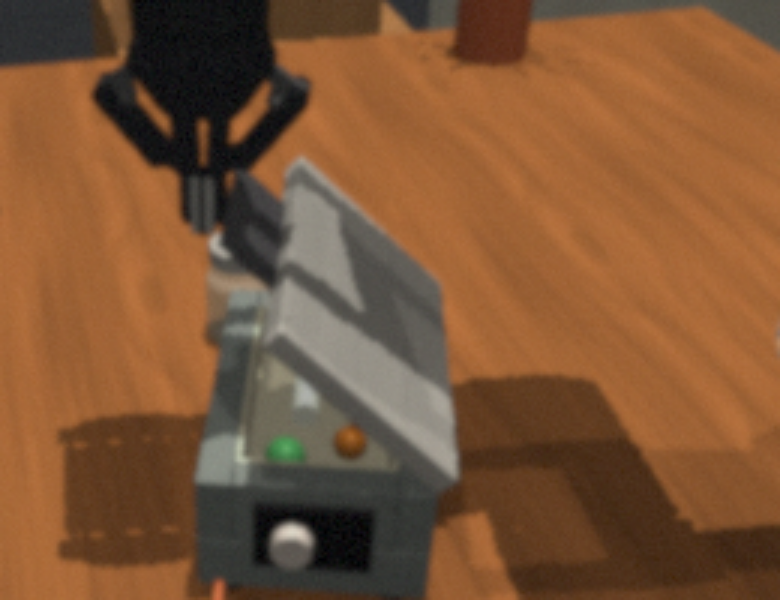

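The lip rests on the hinge-side face of the finger, with contact at about (225,200) and about 1.7 N. The lid has stopped at roughly 0.76 rad. I'll hold, then lower along the lip's arc.

>>> {"name": "apply_moves", "arguments": {"moves": [[[0,0,0],0],[[0,0,0],0],[[0,0.3,0.22],0],[[0,0.36,0.29],0],[[0,0.36,0.29],0],[[0,0.36,0.28],0],[[0,0.4,0.29],0],[[0,0.4,0.29],0]]}}

```text
time: 14.82
tcp_pos: [0.6259, 0.0015, 0.251]
eef_rot: [-0.419, 0.419, -0.57, 0.57]
wrist_force: [5.2, -1.8, 3.0]
grip_width: 0.0001
```

```bash
cat >> h.py <<'E'
def edge(r):
    # lid angle from plane of the lid's outer face, S bands clear of the hand
    p,d,W=lidang(r,"top")
    m=(d>0)&(abs(W[:,:,1])>.07)&(abs(W[:,:,1])<.105)&(W[:,:,2]>.10)&(W[:,:,2]<.25)&(W[:,:,0]>.0)&(W[:,:,0]<.135)
    q=W[m]
    for _ in range(4):
        c=np.polyfit(q[:,0],q[:,2],1);e=q[:,2]-np.polyval(c,q[:,0]);q=q[abs(e)<max(.003,1.5*e.std())]
    print("lid angle %.3f (n %d) intercept %.3f"%(np.arctan(c[0]),len(q),c[1]))
E
python3 - <<'E'
from h import *;from cell import r
st(r);edge(r)
E
```

```text
t 14.82 FSz [0.163  0.0039 0.251 ] force F 5.5 z 3.0 tau [-0.27 -0.66  0.03] [-0.09  0.55  1.41 -0.    1.19  0.21]
lid angle 0.595 (n 1544) intercept 0.114
```

>>> {"name": "apply_moves", "arguments": {"moves": [[[0,0.28,0.2],0],[[0,0.28,0.18],0],[[0,0.28,0.18],0],[[0,0.28,0.17],0],[[0,0.28,0.17],0],[[0,0.28,0.16],0],[[0,0.28,0.16],0],[[0,0.28,0.16],0]]}}

```text
time: 15.88
tcp_pos: [0.6385, -0.0025, 0.2284]
eef_rot: [0.419, -0.419, 0.57, -0.57]
wrist_force: [3.3, -1.5, 0.5]
grip_width: 0.0001
```

Run:
```python
from h import *;from cell import r
st(r);edge(r)
```

```text
t 15.88 FSz [0.1763 0.0039 0.2284] force F 3.6 z 0.5 tau [-0.2  -0.47 -0.02] [-0.1   0.59  1.4   0.    1.16  0.21]
lid angle 0.450 (n 1419) intercept 0.113
```

>>> {"name": "apply_moves", "arguments": {"moves": [[[0,0.29,0.13],0],[[0,0.29,0.13],0],[[0,0.29,0.13],0],[[0,0.29,0.12],0],[[0,0.29,0.11],0],[[0,0.29,0.11],0],[[0,0.29,0.1],0],[[0,0.29,0.1],0]]}}

```text
time: 16.92
tcp_pos: [0.6475, -0.0052, 0.2053]
eef_rot: [0.419, -0.419, 0.57, -0.57]
wrist_force: [3.9, -2.4, 0.5]
grip_width: 0.0
```

Run:
```python
from h import *;from cell import r
st(r);edge(r)
```

```text
t 16.93 FSz [0.1856 0.0039 0.2053] force F 4.4 z 0.5 tau [-0.32 -0.5   0.03] [-0.1   0.63  1.39 -0.    1.12  0.2 ]
lid angle 0.310 (n 978) intercept 0.112
```

>>> {"name": "apply_moves", "arguments": {"moves": [[[0,0.24,0.07],0],[[0,0.24,0.07],0],[[0,0.24,0.06],0],[[0,0.24,0.06],0],[[0,0.24,0.06],0],[[0,0.24,0.05],0],[[0,0.24,0.05],0],[[0,0.24,0.05],0]]}}

```text
time: 17.98
tcp_pos: [0.6522, -0.0067, 0.1862]
eef_rot: [-0.419, 0.419, -0.57, 0.57]
wrist_force: [5.9, -3.2, -0.2]
grip_width: -0.0004
```

Run:
```python
from h import *;from cell import r
st(r);edge(r)
```

```text
t 17.98 FSz [0.1906 0.0039 0.1862] force F 6.6 z -0.2 tau [-0.43 -0.76  0.03] [-0.1   0.65  1.4  -0.    1.09  0.2 ]
lid angle 0.200 (n 736) intercept 0.112
```

>>> {"name": "apply_moves", "arguments": {"moves": [[[0,0.2,0.04],0],[[0,0.2,0.03],0],[[0,0.2,0.03],0],[[0,0.2,0.03],0],[[0,0.2,0.03],0],[[0,0.2,0.03],0],[[0,0.2,0.02],0],[[0,0.2,0.02],0]]}}

```text
time: 19.02
tcp_pos: [0.6546, -0.0075, 0.1703]
eef_rot: [-0.419, 0.419, -0.569, 0.57]
wrist_force: [5.5, -4.0, -0.5]
grip_width: -0.0003
```

Run:
```python
from h import *;from cell import r
st(r);edge(r)
```

```text
t 19.02 FSz [0.1931 0.0039 0.1703] force F 6.4 z -0.5 tau [-0.53 -0.96  0.04] [-0.1   0.67  1.4  -0.    1.06  0.2 ]
lid angle 0.119 (n 549) intercept 0.111
```

>>> {"name": "apply_moves", "arguments": {"moves": [[[0,0.16,0.02],0],[[0,0.16,0.01],0],[[0,0.16,0.01],0],[[0,0.16,0.01],0],[[0,0.16,0.01],0],[[0,0.16,0.01],0],[[0,0.16,0],0]]}}

```text
time: 19.95
tcp_pos: [0.6555, -0.0078, 0.1592]
eef_rot: [-0.419, 0.418, -0.569, 0.57]
wrist_force: [8.5, -4.0, -0.9]
grip_width: 0.0
```

Run:
```python
from h import *;from cell import r
st(r);edge(r)
```

```text
t 19.95 FSz [0.1941 0.004  0.1592] force F 9.3 z -0.9 tau [-0.6  -1.21  0.  ] [-0.1   0.69  1.41 -0.    1.04  0.2 ]
lid angle 0.051 (n 457) intercept 0.111
```

>>> {"name": "apply_moves", "arguments": {"moves": [[[0,0.15,0.01],0],[[0,0.15,0],0],[[0,0.15,0.01],0],[[0,0.15,0],0],[[0,0.15,0],0],[[0,0.15,0],0],[[0,0.1,0],0],[[0,0,0],0]]}}

```text
time: 21.0
tcp_pos: [0.6559, -0.0078, 0.1496]
eef_rot: [-0.419, 0.418, -0.569, 0.57]
wrist_force: [7.5, -3.5, 1.9]
grip_width: -0.0003
```

Run:
```python
from h import *;from cell import r
st(r);edge(r)
```

```text
t 21.00 FSz [0.1945 0.0039 0.1496] force F 8.2 z 1.9 tau [-0.57 -1.13  0.02] [-0.1   0.7   1.41 -0.    1.02  0.2 ]
lid angle 0.002 (n 380) intercept 0.111
```

>>> {"name": "apply_moves", "arguments": {"moves": [[[0,0.1,0],0],[[0,0.1,0],0],[[0,0,0],0],[[0,0,0],0],[[0,0,0.1],0],[[0,0,0.3],0],[[0,0,1.5],0],[[0,0,3],0]]}}

```text
time: 22.05
tcp_pos: [0.7011, -0.0219, 0.1467]
eef_rot: [0.418, -0.42, 0.57, -0.569]
wrist_force: [0.4, 0.1, 0.6]
grip_width: -0.0001
```

>>> {"name": "apply_moves", "arguments": {"moves": [[[0,-2,3],0],[[0,-4,1],0],[[0,-4,0],0],[[0,-4,0],0],[[0,-2,0],0],[[0,0,0],0],[[0,0,0],0],[[0,0,0],0]]}}

```text
time: 23.05
tcp_pos: [0.7395, -0.0341, 0.3055]
eef_rot: [0.418, -0.419, 0.57, -0.569]
wrist_force: [-0.3, 0.4, -0.5]
grip_width: -0.0001
```

Run:
```python
from h import *;from cell import r
st(r);edge(r)
p,d,W=lidang(r,"side");cv2.imwrite("pics/side3.png",p[:,:,::-1])
p,d,W=lidang(r,"top");cv2.imwrite("pics/top3.png",p[:,:,::-1])
def cents(p,d,c):
    W=cloud(d,c['camera_matrix'],c['xyz'],c['rotation']);z=W[:,:,2];o={}
    for nm,lo,hi,b in [("jar",.07,.1,(200,260,385,440)),("rest",.07,.12,(150,200,200,250)),("mould",.02,.04,(205,260,185,245))]:
        s=np.zeros(d.shape,bool);s[b[0]:b[1],b[2]:b[3]]=1
        o[nm]=np.median(W[(d>0)&s&(z>lo)&(z<hi)],0).round(4).tolist()
    return o
c=r.camera_info("top");c['camera_matrix']=np.array(c['camera_matrix']);z0=np.load("top0.npz")
print(cents(z0['p'],z0['d'],c));print(cents(p,d,c))
```

```text
t 23.05 FSz [0.282  0.0041 0.3055] force F -0.4 z -0.5 tau [-0.02  0.   -0.02] [-0.13  0.67  1.01  0.    1.47  0.18]
lid angle 0.247 (n 20) intercept 0.110
{'jar': [0.5476, -0.1755, 0.0852], 'rest': [0.6688, 0.2103, 0.0737], 'mould': [0.5512, 0.2365, 0.0303]}
{'jar': [nan, nan, nan], 'rest': [0.6688, 0.2104, 0.0737], 'mould': [0.5514, 0.2365, 0.0301]}
  return _methods._mean(a, axis=axis, dtype=dtype,
  ret = um.true_divide(
```

View pics/side3.png

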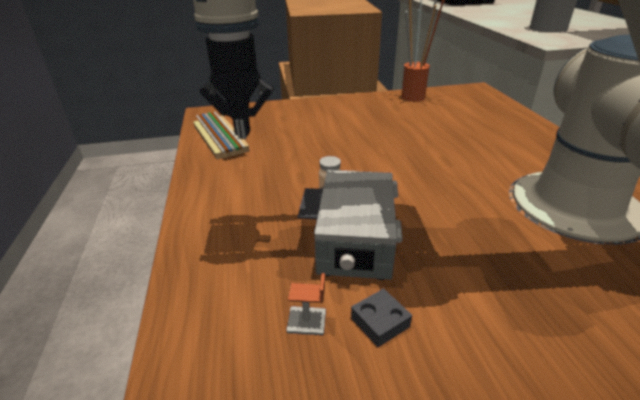

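The side view shows the lid shut flat, with its lip at (312,203). The jar (330,165), rest and mould are in place and the hand is well clear. The top view is blocked by the arm, so its 0.247 rad from 20 points isn't valid. I'll check the lid from the side depth, then hand in.

Run:
```python
from h import *;from cell import r
p,d,W=lidang(r,"side")
m=(d>0)&(abs(W[:,:,1])<.1)&(W[:,:,2]>.10)&(W[:,:,2]<.16)&(W[:,:,0]>.01)&(W[:,:,0]<.135)
c=np.polyfit(W[m][:,0],W[m][:,2],1);print("lid tilt",c.round(4),m.sum())
l=(d>0)&(abs(W[:,:,1])<.04)&(W[:,:,2]>.08)&(W[:,:,2]<.2)&(W[:,:,0]>.15)&(W[:,:,0]<.175);print("lip top z",np.median(W[l][:,2]))
p0,W0,d0=load("side0");j=(slice(155,195),slice(318,342))
print("jar diff px",np.abs(p[155:178,318,:].astype(int)-p0[155:178,318]).mean(),np.abs(p[155:175,318:342].astype(int)-p0[155:175,318:342]).mean())
if abs(c[0])<.03: r.sign_off();print("handed in")
```

```text
lid tilt [-0.0006  0.11  ] 3859
lip top z 0.09990428625457415
jar diff px 3.5217391304347827 8.477083333333333
the job is handed in; nothing more can be done
handed in
```

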